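# Put three bearing parts on their right stations by way of a parking pad

### The job

The three bearing parts on this inspection bench are standing on one another's stations. Put the ball bearing on the black turntable, the tall roller bearing on the granite plate and the thin ring on the scale's pan, each lying flat in the middle of its station, parking one of them on the empty cork pad on the way. Set them down gently without dropping them, never put one on the bare bench, and leave the carton, the oil bottle and the cup of keys where they are.

Things in the scene. Friction and masses are not known exactly. Their poses are not given: they have to be found in the camera images.
- ball_bearing: Loose ball bearing, bright steel, a flat ring with a row of 12 balls visible between outer and inner ring: outside diameter 62 mm, bore 25 mm, height 20 mm, about 0.25 kg. Origin at the centre of its underside, z up along its axis. Starts near the middle of the scale's pan.
- roller_bearing: Loose roller bearing, a steel cylinder taller and slimmer than the others: outside diameter 42 mm, bore 20 mm, height 40 mm, about 0.24 kg, a dark inner part with roller ends visible on top. Origin at the centre of its underside, z up along its axis. Starts near the middle of the turntable.
- race_ring: Loose thin plain steel ring (an outer race): outside diameter 52 mm, wide open bore 43 mm, height 20 mm, about 0.1 kg. Origin at the centre of its underside, z up along its axis. Starts near the middle of the granite plate.
- turntable: Fixed round black turntable disc, diameter 120 mm, flat top 20 mm above the bench (the disc does not turn). Origin at the centre of its underside, on the bench; z up. Station of the ball bearing.
- granite: Fixed dark grey granite plate, rectangular, 90 mm (its x) by 130 mm (its y), flat top 28 mm above the bench, a small brass dot at each end of its long axis. Origin at the centre of its underside, on the bench; z up. Station of the roller bearing.
- scale: Fixed bench scale: grey housing with a square bright steel pan 96 x 96 mm, flat pan top 35 mm above the bench; a lower strip with display and two keys (20 mm high) juts out to 75 mm from the pan's centre on its -x side. Origin on the bench below the centre of the pan; z up. The pan does not move. Station of the thin ring.
- cork: Fixed square brown cork pad, 110 x 110 mm, 8 mm thick, empty at the start: the parking spot. Origin at the centre of its underside, on the bench; z up.
- carton: Bystander: open cardboard carton of small bearings, 110 x 150 mm, 55 mm high. Origin at the centre of its underside. To be left alone.
- oil: Bystander: white plastic oil bottle with black cap, diameter 44 mm, 85 mm high. Origin at the centre of its underside. To be left alone.
- keycup: Bystander: grey plastic cup, rim diameter 68 mm, 70 mm high, with hex keys standing in it up to 110 mm. Origin at the centre of its underside. To be left alone.
Things that resemble listed ones, but are neither listed nor needed, are in the scene too. What is shaped like the roller_bearing but red is not meant. Leave any turquoise look-alike of the race_ring alone.

How it is judged:
On the way:
1. one of the three parts stands parked and released on the cork pad (((horizontal distance between ball_bearing and cork below 0.04 m and z of ball_bearing in the frame of cork between 0.004 and 0.012 m and angle between ball_bearing's own z axis and vertical below 0.1 rad and linear speed of ball_bearing below 0.02 m/s and angular speed of ball_bearing below 0.2 rad/s and contact force between the fingers and ball_bearing below 0.05 N) or (horizontal distance between roller_bearing and cork below 0.04 m and z of roller_bearing in the frame of cork between 0.004 and 0.012 m and angle between roller_bearing's own z axis and vertical below 0.1 rad and linear speed of roller_bearing below 0.02 m/s and angular speed of roller_bearing below 0.2 rad/s and contact force between the fingers and roller_bearing below 0.05 N) or (horizontal distance between race_ring and cork below 0.04 m and z of race_ring in the frame of cork between 0.004 and 0.012 m and angle between race_ring's own z axis and vertical below 0.1 rad and linear speed of race_ring below 0.02 m/s and angular speed of race_ring below 0.2 rad/s and contact force between the fingers and race_ring below 0.05 N))), for 0.2 s.
At the end, for the whole second after the job is handed in: The ball bearing is on the turntable, the roller bearing on the granite plate and the thin ring on the scale's pan, each with its centre within 15 mm of the station's centre, flat on its top (height within 4 mm, tilt under 0.1 rad), released and at rest (horizontal distance between ball_bearing and turntable below 0.015 m and z of ball_bearing in the frame of turntable between 0.016 and 0.024 m and angle between each of ball_bearing, roller_bearing, race_ring's own z axis and vertical below 0.1 rad and linear speed of each of ball_bearing, roller_bearing, race_ring below 0.02 m/s and angular speed of each of ball_bearing, roller_bearing, race_ring below 0.2 rad/s and contact force between the fingers and ball_bearing below 0.05 N and horizontal distance between roller_bearing and granite below 0.015 m and z of roller_bearing in the frame of granite between 0.024 and 0.032 m and contact force between the fingers and roller_bearing below 0.05 N and horizontal distance between race_ring and scale below 0.015 m and z of race_ring in the frame of scale between 0.031 and 0.039 m and contact force between the fingers and race_ring below 0.05 N); the robot touches nothing.
It fails at once if a bearing part is put or dropped on the bare bench (height (world z) of any of ball_bearing, roller_bearing, race_ring below 0.004 m).
It fails at once if a bearing part is dropped or thrown (faster than 0.6 m/s while out of the fingers, a fall of about 18 mm) ((linear speed of ball_bearing above 0.6 m/s and contact force between the fingers and ball_bearing below 0.05 N) or (linear speed of roller_bearing above 0.6 m/s and contact force between the fingers and roller_bearing below 0.05 N) or (linear speed of race_ring above 0.6 m/s and contact force between the fingers and race_ring below 0.05 N)).
It fails at once if the carton, the oil bottle or the cup of keys is moved by more than 20 mm (distance of any of carton, oil, keycup from where it was at the start of the episode above 0.02 m).
It also fails if it takes over 102 s, if anything falls off the work surface, if the arm or the gripper's body presses on something with over 40 N, if the wrist force passes 120 N, or if a joint passes its speed limit or range.

### The arm

A 6-joint arm with a two-finger parallel gripper is mounted at the origin on the work surface. World frame = base frame: x ahead of the robot, y to its left, z up, the work surface at z = 0. Lengths are in m, angles in rad, forces in N, time in s.
With the tool pointing down it reaches from about 0.15 to 0.775 m from the base axis. Payload 6.1 kg.
Tool frame: the origin (TCP) lies at the very end of the fingers, on their centre line; the grasp point (between the pads) lies 19 mm behind it; z points along the fingers, y is the line along which they close (so a half turn about z gives the same grasp; the last joint's range is limited). The gripper opens to 85 mm and grips with 20 to 120 N. Pads are 22 mm wide; open, the fingers measure 114 mm over their backs; the gripper's body (76 mm by 85 mm) begins 54 mm behind the grasp point. The pads swing forward as they close: fully open they stand 13 mm farther back than shut.
Start: joints at [1.184, 0.126, -0.04, 1.405, 0, 1.571], TCP at [0.198, 0.486, 0.231] pointing down, gripper open.
Joint ranges: [-2.72, 2.72], [-0.95, 1.95], [-1.27, 1.35], [-1.78, 2.02], [-1.46, 1.47], [-3.14, 3.14]. Speed limits (rad/s): [2.39, 2.39, 3.01, 3.14, 3.14, 3.14].

### API

Orientations are given as a rotation vector (axis times angle).
In Python, from workcell import env gives the robot as it stands. The module is installed in compiled form; this text tells all that it offers.
- The arm moves only by the tool carry_out, never from a script. Its argument "deltas" is a list of rows, each an object of numbers: "dx", "dy", "dz": the shift along the tool's x, y, z in m; "rx", "ry", "rz": the turn, a rotation vector about the tool's x, y, z in rad; "claw": the closure, from -1 (fully open) to 1 (shut). In form: [{"dx": .., "dy": .., "dz": .., "rx": .., "ry": .., "rz": .., "claw": ..}, ...]. A call has 1 to 8 rows; each row shifts and turns the commanded pose from where the row before left it, along the tool's axes as they then stand; what a row does not reach is not made up. A row lasts 1/12 s, in which the tool goes at most 41.7 mm and 7.16 degrees, less where a joint would pass 70% of its speed; a pose out of reach is approached as far as the arm can. A call is refused whole if a number of a shift passes 0.0417 or a number of a turn 0.125, either way. A call with a gripper value outside its range is refused whole. The fingers move at their own pace and stop on an object; the grip force is fixed at half the most. Time passes only in rows, so rows that do not move let the fingers close. It gives the time, the measured TCP pose, the force, the opening and the grip force at its end, in the units of the state.
- env.get_state(): the state, without advancing time (a new reading comes with each control period).
- env.camera(name): name is "scene" or "top" or "wrist"; returns a dict with "image" (384x512x3 uint8, blue, green, red), "range_z" (384x512 float32, m along the optical axis (not along the pixel's ray), 0 where there is no reading), "fx", "fy", "cx", "cy" (pixels), "rvec" (rotation vector, rad) and "tvec" (3), from world to camera coordinates, as OpenCV has them; the wrist camera has in their place "mount" (4x4, takes a point from camera to tool coordinates, whose origin is the TCP and whose axes are the flange's). Camera axes: x right, y down, z forward; pixel columns grow to the right and rows downward; lengths in m; the calibration is good to about 2 mm. A picture is of the moment at which its call begins: read the wrist's pose just before it.
- env.hand_in(): hands the job in; it is judged then, once.
Trained networks look in a picture, given as the dict that the camera call returned (one of the last four; its "shot" number tells which), for a name from the list of things; names that differ only in an ending like _2 or _b are one class to them, and where a whole thing is asked for, a point or a joint stands for the part that bears it (a point fixed in the world has none). Each returns a list of dicts, best first, with "p" (0 to 1); they miss things now and then, are a little off and sometimes report something else, mostly with a low value. They report only what shows in the picture. A call takes as long as a camera call. They do not tell look-alikes from the thing itself.
- env.find_in(query, picture): "bbox" ([left, top, right, bottom] in pixels, round what is visible of it).
- env.trace(query, picture): "pixels" (384x512 bool, what is visible of it) and "bbox" ([left, top, right, bottom] in pixels, round what is visible of it).
- env.spot_point(query, picture): "centre" ([column, row] in pixels: a listed point, or the origin of a listed thing).
The state is a dict: "time_s": time; "qpos": joint angles; "joint_velocities": joint speeds; "joint_efforts": joint torques, N m; "tool_pos": TCP position; "tcp_rot": TCP orientation; "force": force on the tool from outside, world axes, zero at the start; "torque": the same for the moment, N m; "gripper_width": opening from 0.0 (shut) to 1.0 (fully open); "finger_force": force on a finger pad.
Only numpy, scipy, OpenCV 4.12 (cv2) and the standard library are available. Lean on these libraries where they do the work, as an engineer would, in place of code of your own. Each camera call takes 0.05 s, during which the arm holds its last target. There are 200 camera calls.

## Working session

There is one attempt and no reset: what is moved stays moved. The work goes in short steps, Python scripts to look and compute and a tool call to move; the robot and the scene stay as the last step left them, time stands still between calls to the robot, and variables do not carry over. Pictures are saved under pics/ and viewed, at most 14 in all, crops included, and the job is handed in when it is done.

Besides the shell and the picture viewer there is one more tool, called after "Request:" by a JSON object that holds its "fn" and its "kwargs", one argument or row to a line. carry_out: Moves the arm, as the interface text tells. Its arguments: {"type":"object","properties":{"deltas":{"type":"array"}},"required":["deltas"]}

```bash
mkdir -p pics; cat > h.py <<'E'
import numpy as np, cv2
from workcell import env
from scipy.spatial.transform import Rotation as R
def cam(name):
    s=env.get_state(); p=env.camera(name)
    if name=="wrist":
        T=np.eye(4);T[:3,:3]=R.from_rotvec(s["tcp_rot"]).as_matrix();T[:3,3]=s["tool_pos"]
        M=T@np.array(p["mount"])
    else:
        W=np.eye(4);W[:3,:3]=R.from_rotvec(np.ravel(p["rvec"])).as_matrix();W[:3,3]=np.ravel(p["tvec"]);M=np.linalg.inv(W)
    p["M"]=M; return p
def cloud(p):
    v,u=np.mgrid[0:384,0:512]; z=p["range_z"]
    c=np.stack([(u-p["cx"])/p["fx"]*z,(v-p["cy"])/p["fy"]*z,z],-1)
    w=c@p["M"][:3,:3].T+p["M"][:3,3]; w[z<=0]=np.nan
    return w
def project(p,X):
    c=np.linalg.inv(p["M"])@np.append(X,1); return c[0]/c[2]*p["fx"]+p["cx"],c[1]/c[2]*p["fy"]+p["cy"]
E
python3 - <<'E'
from h import *
s=env.get_state(); print(s["time_s"],s["tool_pos"],s["tcp_rot"],s["gripper_width"])
N="ball_bearing roller_bearing race_ring turntable granite scale cork carton oil keycup".split()
ims=[]
for c in ("top","scene"):
    p=cam(c); cv2.imwrite(f"pics/{c}0.png",p["image"]); w=cloud(p)
    print(c,"cam at",p["M"][:3,3].round(3))
    for n in N:
        for d in env.trace(n,p)[:3]:
            m=d["pixels"]&~np.isnan(w[...,2]); q=w[m]
            if len(q)<5: continue
            z=np.percentile(q[:,2],90); t=q[abs(q[:,2]-z)<.006]
            print(n,round(d["p"],2),np.round(d["bbox"]),"ztop %.3f"%z,"mid",((t.min(0)+t.max(0))/2).round(3)[:2],"ext",np.ptp(t,0).round(3)[:2])
E
```

```text
0.0 [0.19789996 0.48585382 0.23053298] [-6.03753676e-01 -3.08272027e+00  2.41942746e-03] 1.0030569224377341
top cam at [ 0.444 -0.006  1.253]
ball_bearing 0.76 [245. 214. 270. 239.] ztop 0.058 mid [0.456 0.029] ext [0.058 0.058]
roller_bearing 0.63 [361. 226. 379. 245.] ztop 0.042 mid [ 0.415 -0.272] ext [0.04 0.04]
roller_bearing 0.56 [352. 181. 373. 199.] ztop 0.062 mid [ 0.543 -0.252] ext [0.04 0.04]
roller_bearing 0.34 [399. 266. 431. 290.] ztop 0.078 mid [ 0.306 -0.38 ] ext [0.063 0.063]
race_ring 0.51 [257. 144. 275. 165.] ztop 0.050 mid [0.647 0.004] ext [0.049 0.048]
turntable 0.79 [339. 164. 381. 208.] ztop 0.024 mid [ 0.552 -0.251] ext [0.117 0.12 ]
granite 0.86 [235. 140. 286. 168.] ztop 0.032 mid [0.65  0.012] ext [0.091 0.133]
scale 0.66 [234. 198. 281. 251.] ztop 0.038 mid [0.462 0.022] ext [0.113 0.111]
cork 0.78 [169. 166. 208. 209.] ztop 0.012 mid [0.564 0.219] ext [0.111 0.111]
carton 0.75 [ 77. 246. 142. 297.] ztop 0.053 mid [0.344 0.425] ext [0.121 0.157]
oil 0.72 [321. 107. 340. 126.] ztop 0.086 mid [ 0.744 -0.18 ] ext [0.019 0.019]
keycup 0.75 [400. 264. 432. 29
[... 228 characters left out ...]
.041 mid [ 0.414 -0.271] ext [0.044 0.039]
race_ring 0.81 [245. 235. 270. 254.] ztop 0.021 mid [ 0.774 -0.002] ext [0.051 0.05 ]
race_ring 0.6 [252. 197. 270. 215.] ztop 0.049 mid [0.649 0.004] ext [0.053 0.05 ]
turntable 0.81 [158. 176. 194. 208.] ztop 0.023 mid [ 0.555 -0.25 ] ext [0.119 0.118]
scale 0.97 [251. 160. 287. 184.] ztop 0.037 mid [0.474 0.023] ext [0.101 0.112]
cork 0.69 [314. 181. 353. 210.] ztop 0.011 mid [0.566 0.219] ext [0.116 0.112]
carton 0.88 [362. 130. 413. 167.] ztop 0.053 mid [0.348 0.426] ext [0.129 0.158]
oil 0.77 [184. 216. 202. 246.] ztop 0.082 mid [ 0.748 -0.18 ] ext [0.021 0.019]
keycup 0.62 [140. 124. 158. 157.] ztop 0.072 mid [ 0.309 -0.379] ext [0.07  0.065]
```

View pics/top0.png

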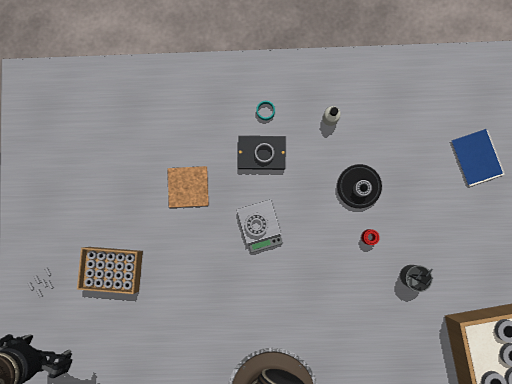

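View pics/scene0.png

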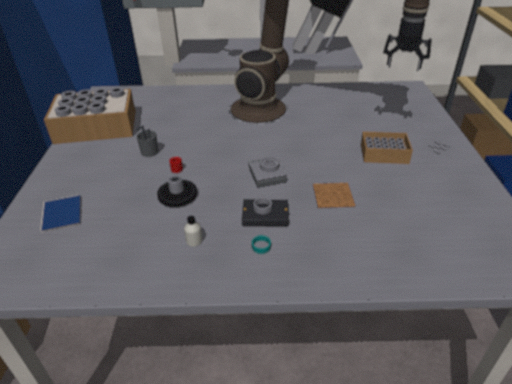

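The top view shows cork (188,187), granite with ring (264,152), scale with ball bearing (256,226), turntable with roller (362,188). The red (370,237) and turquoise (265,110) decoys stand apart. The scene view agrees. I'll turn the tool so that tool x = world +y and tool y = world +x, then go above the ring.

Request:
{"fn": "carry_out", "kwargs": {
  "deltas": [
    {"rz": 0.1183, "claw": -1},
    {"rz": 0.1183, "claw": -1},
    {"rz": 0.1183, "claw": -1},
    {"rz": 0.1183, "claw": -1},
    {"rz": 0.1183, "claw": -1},
    {"rz": 0.1183, "claw": -1},
    {"rz": 0.1183, "claw": -1},
    {"rz": 0.1183, "claw": -1}
  ]
}}

```text
invalid input
```

Request:
{"fn": "carry_out", "kwargs": {
  "deltas": [
    {"rz": 0.1183, "claw": -1},
    {"rz": 0.1183, "claw": -1},
    {"claw": -1}
  ]
}}

```text
invalid input
```

Request:
{"fn": "carry_out", "kwargs": {
  "deltas": [
    {"dx": 0, "dy": 0, "dz": 0, "rx": 0, "ry": 0, "rz": 0.1183, "claw": -1},
    {"dx": 0, "dy": 0, "dz": 0, "rx": 0, "ry": 0, "rz": 0.1183, "claw": -1},
    {"dx": 0, "dy": 0, "dz": 0, "rx": 0, "ry": 0, "rz": 0.1183, "claw": -1},
    {"dx": 0, "dy": 0, "dz": 0, "rx": 0, "ry": 0, "rz": 0.1183, "claw": -1},
    {"dx": 0, "dy": 0, "dz": 0, "rx": 0, "ry": 0, "rz": 0.1183, "claw": -1}
  ]
}}

```text
time_s: 1.52
tool_pos: [0.198, 0.4862, 0.2313]
tcp_rot: [1.484, 2.769, -0.0]
force: [-0.1, 0.1, 0.4]
gripper_width: 0.999
finger_force: 0.0
```

Request:
{"fn": "carry_out", "kwargs": {
  "deltas": [
    {"dx": 0, "dy": 0, "dz": 0, "rx": 0, "ry": 0, "rz": 0.1183, "claw": -1},
    {"dx": 0, "dy": 0, "dz": 0, "rx": 0, "ry": 0, "rz": 0.1183, "claw": -1},
    {"dx": 0, "dy": 0, "dz": 0, "rx": 0, "ry": 0, "rz": 0.1183, "claw": -1},
    {"dx": 0, "dy": 0, "dz": 0, "rx": 0, "ry": 0, "rz": 0.1183, "claw": -1},
    {"dx": 0, "dy": 0, "dz": 0, "rx": 0, "ry": 0, "rz": 0.113, "claw": -1}
  ]
}}

```text
time_s: 1.93
tool_pos: [0.198, 0.4862, 0.2313]
tcp_rot: [2.221, 2.222, 0.0]
force: [-1.4, -0.3, -0.4]
gripper_width: 1.004
finger_force: 0.0
```

Request:
{"fn": "carry_out", "kwargs": {
  "deltas": [
    {"dx": -0.027, "dy": 0.025, "dz": 0, "rx": 0, "ry": 0, "rz": 0, "claw": -1},
    {"dx": -0.027, "dy": 0.025, "dz": 0, "rx": 0, "ry": 0, "rz": 0, "claw": -1},
    {"dx": -0.027, "dy": 0.025, "dz": 0, "rx": 0, "ry": 0, "rz": 0, "claw": -1},
    {"dx": -0.027, "dy": 0.025, "dz": 0, "rx": 0, "ry": 0, "rz": 0, "claw": -1},
    {"dx": -0.027, "dy": 0.025, "dz": 0, "rx": 0, "ry": 0, "rz": 0, "claw": -1},
    {"dx": -0.027, "dy": 0.025, "dz": 0, "rx": 0, "ry": 0, "rz": 0, "claw": -1},
    {"dx": -0.027, "dy": 0.025, "dz": 0, "rx": 0, "ry": 0, "rz": 0, "claw": -1},
    {"dx": -0.027, "dy": 0.025, "dz": 0, "rx": 0, "ry": 0, "rz": 0, "claw": -1}
  ]
}}

```text
time_s: 2.6
tool_pos: [0.4003, 0.27, 0.2315]
tcp_rot: [2.214, 2.229, 0.001]
force: [-0.6, 0.8, 0.6]
gripper_width: 0.999
finger_force: 0.0
```

Request:
{"fn": "carry_out", "kwargs": {
  "deltas": [
    {"dx": -0.027, "dy": 0.025, "dz": 0, "rx": 0, "ry": 0, "rz": 0, "claw": -1},
    {"dx": -0.027, "dy": 0.025, "dz": 0, "rx": 0, "ry": 0, "rz": 0, "claw": -1},
    {"dx": -0.027, "dy": 0.025, "dz": 0, "rx": 0, "ry": 0, "rz": 0, "claw": -1},
    {"dx": -0.027, "dy": 0.025, "dz": 0, "rx": 0, "ry": 0, "rz": 0, "claw": -1},
    {"dx": -0.027, "dy": 0.025, "dz": 0, "rx": 0, "ry": 0, "rz": 0, "claw": -1},
    {"dx": -0.027, "dy": 0.025, "dz": 0, "rx": 0, "ry": 0, "rz": 0, "claw": -1},
    {"dx": -0.027, "dy": 0.025, "dz": 0, "rx": 0, "ry": 0, "rz": 0, "claw": -1}
  ]
}}

```text
time_s: 3.18
tool_pos: [0.5766, 0.0819, 0.2314]
tcp_rot: [2.215, 2.228, 0.0]
force: [0.4, 0.8, 0.3]
gripper_width: 1.0
finger_force: 0.0
```

```bash
cat >> h.py <<'E'
def meas(q,zhi=None,band=.004):
    z=np.percentile(q[:,2],90) if zhi is None else zhi
    t=q[abs(q[:,2]-z)<band]; (c,s,a)=cv2.minAreaRect(t[:,:2].astype(np.float32))
    (cc,r)=cv2.minEnclosingCircle(t[:,:2].astype(np.float32))
    return "z %.4f rect c %s s %s a %.0f | circ c %s r %.4f n%d"%(np.median(t[:,2]),np.round(c,4),np.round(s,4),a,np.round(cc,4),r,len(t))
E
python3 - <<'E'
from h import *
p=cam("wrist"); cv2.imwrite("pics/w1.png",p["image"]); w=cloud(p)
print(np.array(p["mount"]).round(3), p["fx"])
for n in "ball_bearing race_ring granite scale cork".split():
    for d in env.trace(n,p)[:2]:
        q=w[d["pixels"]&~np.isnan(w[...,2])]
        if len(q)>20: print(n,round(d["p"],2),np.round(d["bbox"]),meas(q))
for c in("top","scene"):
    p=cam(c); w=cloud(p).reshape(-1,3); w=w[~np.isnan(w[:,0])]
    def reg(x,y,r,lo,hi): return w[(np.hypot(w[:,0]-x,w[:,1]-y)<r)&(w[:,2]>lo)&(w[:,2]<hi)]
    for n,a in dict(roller=(.543,-.252,.05,.05,.07),turntable=(.552,-.25,.1,.012,.03),ball=(.456,.029,.05,.046,.07),pan=(.465,.022,.09,.028,.043),granite=(.65,.01,.1,.02,.038),ring=(.648,.004,.05,.041,.06),cork=(.565,.219,.09,.004,.02)).items():
        q=reg(*a); print(c,n,meas(q,np.median(q[:,2])))
E
```

```text
[[ 0.001 -0.952 -0.306  0.079]
 [ 1.     0.001 -0.     0.   ]
 [ 0.001 -0.306  0.952 -0.142]
 [ 0.     0.     0.     1.   ]] 332.1709894730959
ball_bearing 0.76 [114. 184. 176. 244.] z 0.0542 rect c [0.4558 0.0305] s [0.0603 0.0589] a 40 | circ c [0.4551 0.0304] r 0.0310 n1757
race_ring 0.96 [298. 211. 350. 260.] z 0.0473 rect c [0.6465 0.0043] s [0.0504 0.0514] a 45 | circ c [0.6465 0.004 ] r 0.0260 n599
race_ring 0.94 [399. 208. 452. 255.] z 0.0191 rect c [ 0.7697 -0.0027] s [0.0505 0.0515] a 48 | circ c [ 0.7699 -0.0029] r 0.0267 n561
granite 0.74 [284. 162. 374. 276.] z 0.0277 rect c [0.6509 0.0112] s [0.1307 0.0902] a 88 | circ c [0.6505 0.0122] r 0.0771 n7278
granite 0.7 [ 85. 158. 215. 266.] z 0.0348 rect c [0.4628 0.0239] s [0.0965 0.096 ] a 15 | circ c [0.4625 0.0252] r 0.0665 n4290
scale 0.81 [ 86. 158. 215. 265.] z 0.0348 rect c [0.4628 0.0237] s [0.0965 0.0964] a 15 | circ c [0.4627 0.0242] r 0.0671 n4293
cork 0.6 [196.   2. 307.  85.] z 0.0077 rect c [0.5645 0.2023] s [0.1101 0.0785] a 1 | circ c [0.5645 0.2029] r 0.0668 n9097
top roller z 0.0593 rect c [ 0.5434 -0.2526]
[... 741 characters left out ...]
s [0.0382 0.0425] a 72 | circ c [ 0.5459 -0.2523] r 0.0232 n97
scene turntable z 0.0212 rect c [ 0.5567 -0.2494] s [0.1168 0.1175] a 12 | circ c [ 0.5523 -0.2492] r 0.0629 n636
scene ball z 0.0542 rect c [0.458 0.031] s [0.0568 0.0633] a 89 | circ c [0.458  0.0306] r 0.0321 n169
scene pan z 0.0360 rect c [0.4646 0.0247] s [0.1018 0.098 ] a 15 | circ c [0.464  0.0255] r 0.0698 n353
scene granite z 0.0288 rect c [0.6546 0.012 ] s [0.1299 0.0929] a 87 | circ c [0.6538 0.0121] r 0.0771 n820
scene ring z 0.0476 rect c [0.6497 0.005 ] s [0.0506 0.0511] a 58 | circ c [0.6493 0.0045] r 0.0267 n98
scene cork z 0.0089 rect c [0.5603 0.227 ] s [0.1305 0.1586] a 89 | circ c [0.5634 0.2273] r 0.0829 n876
```

View pics/w1.png

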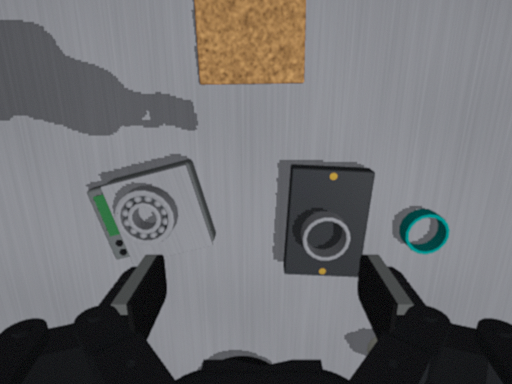

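Request:
{"fn": "carry_out", "kwargs": {
  "deltas": [
    {"dx": -0.0156, "dy": 0.014, "dz": 0.018, "rx": 0, "ry": 0, "rz": 0, "claw": -1},
    {"dx": -0.0156, "dy": 0.014, "dz": 0.018, "rx": 0, "ry": 0, "rz": 0, "claw": -1},
    {"dx": -0.0156, "dy": 0.014, "dz": 0.018, "rx": 0, "ry": 0, "rz": 0, "claw": -1},
    {"dx": -0.0156, "dy": 0.014, "dz": 0.018, "rx": 0, "ry": 0, "rz": 0, "claw": -1},
    {"dx": -0.0156, "dy": 0.014, "dz": 0.018, "rx": 0, "ry": 0, "rz": 0, "claw": -1},
    {"dx": 0, "dy": 0, "dz": 0.028, "rx": 0, "ry": 0, "rz": 0, "claw": -1},
    {"dx": 0, "dy": 0, "dz": 0.028, "rx": 0, "ry": 0, "rz": 0, "claw": -1},
    {"dx": 0, "dy": 0, "dz": 0.028, "rx": 0, "ry": 0, "rz": 0, "claw": -1}
  ]
}}

```text
time_s: 4.25
tool_pos: [0.646, 0.0068, 0.0567]
tcp_rot: [2.213, 2.229, 0.001]
force: [-0.2, -0.3, -0.5]
gripper_width: 0.996
finger_force: 0.0
```

Request:
{"fn": "carry_out", "kwargs": {
  "deltas": [
    {"dx": 0, "dy": 0, "dz": 0, "rx": 0, "ry": 0, "rz": 0, "claw": -1}
  ]
}}

```text
time_s: 4.33
tool_pos: [0.6421, 0.007, 0.0516]
tcp_rot: [-2.208, -2.226, 0.01]
force: [-1.7, 0.2, -2.1]
gripper_width: 1.001
finger_force: 0.0
```

Request:
{"fn": "carry_out", "kwargs": {
  "deltas": [
    {"dx": 0, "dy": 0, "dz": 0, "rx": 0, "ry": 0, "rz": 0, "claw": -1},
    {"dx": 0, "dy": 0, "dz": 0, "rx": 0, "ry": 0, "rz": 0, "claw": -1}
  ]
}}

```text
time_s: 4.5
tool_pos: [0.6467, 0.0068, 0.0593]
tcp_rot: [2.212, 2.229, 0.002]
force: [0.3, -0.7, 1.3]
gripper_width: 1.004
finger_force: 0.0
```

Request:
{"fn": "carry_out", "kwargs": {
  "deltas": [
    {"dx": -0.002, "dy": 0, "dz": 0.01, "rx": 0, "ry": 0, "rz": 0, "claw": -1},
    {"dx": -0.001, "dy": 0, "dz": 0.01, "rx": 0, "ry": 0, "rz": 0, "claw": -1},
    {"dx": 0, "dy": 0, "dz": 0.006, "rx": 0, "ry": 0, "rz": 0, "claw": -1},
    {"dx": 0, "dy": 0, "dz": 0.003, "rx": 0, "ry": 0, "rz": 0, "claw": -1},
    {"dx": 0, "dy": 0, "dz": 0, "rx": 0, "ry": 0, "rz": 0, "claw": -1},
    {"dx": 0, "dy": 0, "dz": 0, "rx": 0, "ry": 0, "rz": 0, "claw": -1}
  ]
}}

```text
time_s: 5.0
tool_pos: [0.6459, 0.0029, 0.0281]
tcp_rot: [-2.214, -2.228, 0.001]
force: [0.1, -0.7, -0.1]
gripper_width: 1.0
finger_force: 0.0
```

Request:
{"fn": "carry_out", "kwargs": {
  "deltas": [
    {"dx": 0, "dy": 0, "dz": 0, "rx": 0, "ry": 0, "rz": 0, "claw": 1},
    {"dx": 0, "dy": 0, "dz": 0, "rx": 0, "ry": 0, "rz": 0, "claw": 1},
    {"dx": 0, "dy": 0, "dz": 0, "rx": 0, "ry": 0, "rz": 0, "claw": 1},
    {"dx": 0, "dy": 0, "dz": 0, "rx": 0, "ry": 0, "rz": 0, "claw": 1},
    {"dx": 0, "dy": 0, "dz": 0, "rx": 0, "ry": 0, "rz": 0, "claw": 1},
    {"dx": 0, "dy": 0, "dz": 0, "rx": 0, "ry": 0, "rz": 0, "claw": 1},
    {"dx": 0, "dy": 0, "dz": 0, "rx": 0, "ry": 0, "rz": 0, "claw": 1},
    {"dx": 0, "dy": 0, "dz": 0, "rx": 0, "ry": 0, "rz": 0, "claw": 1}
  ]
}}

```text
time_s: 5.67
tool_pos: [0.6467, 0.003, 0.0294]
tcp_rot: [2.214, 2.228, 0.002]
force: [-0.6, 0.0, 5.0]
gripper_width: 0.586
finger_force: 62.4
```

Request:
{"fn": "carry_out", "kwargs": {
  "deltas": [
    {"dx": 0, "dy": 0, "dz": -0.005, "rx": 0, "ry": 0, "rz": 0, "claw": 1},
    {"dx": 0, "dy": 0, "dz": -0.01, "rx": 0, "ry": 0, "rz": 0, "claw": 1},
    {"dx": 0, "dy": 0, "dz": -0.015, "rx": 0, "ry": 0, "rz": 0, "claw": 1},
    {"dx": 0, "dy": 0, "dz": -0.015, "rx": 0, "ry": 0, "rz": 0, "claw": 1},
    {"dx": 0, "dy": 0, "dz": -0.01, "rx": 0, "ry": 0, "rz": 0, "claw": 1},
    {"dx": 0, "dy": 0, "dz": -0.005, "rx": 0, "ry": 0, "rz": 0, "claw": 1}
  ]
}}

```text
time_s: 6.17
tool_pos: [0.6469, 0.003, 0.0905]
tcp_rot: [2.213, 2.227, 0.003]
force: [-0.1, -0.0, -1.0]
gripper_width: 0.587
finger_force: 62.3
```

Request:
{"fn": "carry_out", "kwargs": {
  "deltas": [
    {"dx": 0.01, "dy": -0.004, "dz": 0, "rx": 0, "ry": 0, "rz": 0, "claw": 1},
    {"dx": 0.02, "dy": -0.008, "dz": 0, "rx": 0, "ry": 0, "rz": 0, "claw": 1},
    {"dx": 0.03, "dy": -0.011, "dz": 0, "rx": 0, "ry": 0, "rz": 0, "claw": 1},
    {"dx": 0.035, "dy": -0.013, "dz": 0, "rx": 0, "ry": 0, "rz": 0, "claw": 1},
    {"dx": 0.035, "dy": -0.013, "dz": 0, "rx": 0, "ry": 0, "rz": 0, "claw": 1},
    {"dx": 0.035, "dy": -0.013, "dz": 0, "rx": 0, "ry": 0, "rz": 0, "claw": 1},
    {"dx": 0.025, "dy": -0.01, "dz": 0, "rx": 0, "ry": 0, "rz": 0, "claw": 1},
    {"dx": 0.015, "dy": -0.006, "dz": 0, "rx": 0, "ry": 0, "rz": 0, "claw": 1}
  ]
}}

```text
time_s: 6.83
tool_pos: [0.5643, 0.2107, 0.0874]
tcp_rot: [-2.21, -2.231, 0.002]
force: [0.6, 0.5, -0.4]
gripper_width: 0.582
finger_force: 62.3
```

Request:
{"fn": "carry_out", "kwargs": {
  "deltas": [
    {"dx": 0.008, "dy": -0.003, "dz": 0.01, "rx": 0, "ry": 0, "rz": 0, "claw": 1},
    {"dx": 0.003, "dy": -0.001, "dz": 0.015, "rx": 0, "ry": 0, "rz": 0, "claw": 1},
    {"dx": 0, "dy": 0, "dz": 0.015, "rx": 0, "ry": 0, "rz": 0, "claw": 1},
    {"dx": 0, "dy": 0, "dz": 0.012, "rx": 0, "ry": 0, "rz": 0, "claw": 1},
    {"dx": 0, "dy": 0, "dz": 0.008, "rx": 0, "ry": 0, "rz": 0, "claw": 1},
    {"dx": 0, "dy": 0, "dz": 0.005, "rx": 0, "ry": 0, "rz": 0, "claw": 1},
    {"dx": 0, "dy": 0, "dz": 0, "rx": 0, "ry": 0, "rz": 0, "claw": 1},
    {"dx": 0, "dy": 0, "dz": 0, "rx": 0, "ry": 0, "rz": 0, "claw": 1}
  ]
}}

```text
time_s: 7.5
tool_pos: [0.5629, 0.2181, 0.0232]
tcp_rot: [-2.215, -2.228, 0.0]
force: [-0.6, -0.7, -1.0]
gripper_width: 0.586
finger_force: 62.3
```

Request:
{"fn": "carry_out", "kwargs": {
  "deltas": [
    {"dx": 0, "dy": 0, "dz": 0.006, "rx": 0, "ry": 0, "rz": 0, "claw": 1},
    {"dx": 0, "dy": 0, "dz": 0.004, "rx": 0, "ry": 0, "rz": 0, "claw": 1},
    {"dx": 0, "dy": 0, "dz": 0.002, "rx": 0, "ry": 0, "rz": 0, "claw": 1},
    {"dx": 0, "dy": 0, "dz": 0.001, "rx": 0, "ry": 0, "rz": 0, "claw": 1},
    {"dx": 0, "dy": 0, "dz": 0, "rx": 0, "ry": 0, "rz": 0, "claw": 1},
    {"dx": 0, "dy": 0, "dz": 0, "rx": 0, "ry": 0, "rz": 0, "claw": 1}
  ]
}}

```text
time_s: 8.0
tool_pos: [0.5628, 0.2185, 0.0104]
tcp_rot: [2.214, 2.228, 0.0]
force: [-0.2, -0.0, -1.1]
gripper_width: 0.587
finger_force: 62.3
```

Request:
{"fn": "carry_out", "kwargs": {
  "deltas": [
    {"dx": 0, "dy": 0, "dz": 0.0008, "rx": 0, "ry": 0, "rz": 0, "claw": 1},
    {"dx": 0, "dy": 0, "dz": 0, "rx": 0, "ry": 0, "rz": 0, "claw": 1},
    {"dx": 0, "dy": 0, "dz": 0, "rx": 0, "ry": 0, "rz": 0, "claw": 1}
  ]
}}

```text
time_s: 8.25
tool_pos: [0.5628, 0.2185, 0.0096]
tcp_rot: [2.214, 2.228, 0.0]
force: [1.4, 0.1, -0.7]
gripper_width: 0.588
finger_force: 62.3
```

Request:
{"fn": "carry_out", "kwargs": {
  "deltas": [
    {"dx": 0, "dy": 0, "dz": 0, "rx": 0, "ry": 0, "rz": 0, "claw": 0.0},
    {"dx": 0, "dy": 0, "dz": 0, "rx": 0, "ry": 0, "rz": 0, "claw": -0.3},
    {"dx": 0, "dy": 0, "dz": 0, "rx": 0, "ry": 0, "rz": 0, "claw": -0.6},
    {"dx": 0, "dy": 0, "dz": 0, "rx": 0, "ry": 0, "rz": 0, "claw": -1},
    {"dx": 0, "dy": 0, "dz": 0, "rx": 0, "ry": 0, "rz": 0, "claw": -1},
    {"dx": 0, "dy": 0, "dz": 0, "rx": 0, "ry": 0, "rz": 0, "claw": -1},
    {"dx": 0, "dy": 0, "dz": 0, "rx": 0, "ry": 0, "rz": 0, "claw": -1},
    {"dx": 0, "dy": 0, "dz": 0, "rx": 0, "ry": 0, "rz": 0, "claw": -1}
  ]
}}

```text
time_s: 8.92
tool_pos: [0.5627, 0.2185, 0.0095]
tcp_rot: [2.214, 2.228, 0.0]
force: [0.6, 0.5, 0.3]
gripper_width: 1.002
finger_force: 0.0
```

Request:
{"fn": "carry_out", "kwargs": {
  "deltas": [
    {"dx": 0, "dy": 0, "dz": -0.01, "rx": 0, "ry": 0, "rz": 0, "claw": -1},
    {"dx": 0, "dy": 0, "dz": -0.02, "rx": 0, "ry": 0, "rz": 0, "claw": -1},
    {"dx": 0, "dy": 0, "dz": -0.03, "rx": 0, "ry": 0, "rz": 0, "claw": -1},
    {"dx": 0, "dy": 0, "dz": -0.035, "rx": 0, "ry": 0, "rz": 0, "claw": -1},
    {"dx": 0, "dy": 0, "dz": -0.035, "rx": 0, "ry": 0, "rz": 0, "claw": -1},
    {"dx": 0, "dy": 0, "dz": -0.025, "rx": 0, "ry": 0, "rz": 0, "claw": -1},
    {"dx": 0, "dy": 0, "dz": -0.015, "rx": 0, "ry": 0, "rz": 0, "claw": -1},
    {"dx": 0, "dy": 0, "dz": 0, "rx": 0, "ry": 0, "rz": 0, "claw": -1}
  ]
}}

```text
time_s: 9.58
tool_pos: [0.5644, 0.2192, 0.1848]
tcp_rot: [2.212, 2.226, 0.011]
force: [-0.1, 0.1, -0.9]
gripper_width: 0.999
finger_force: 0.0
```

```bash
python3 - <<'E'
from h import *
p=cam("wrist"); cv2.imwrite("pics/w2.png",p["image"]); w=cloud(p)
print(env.get_state()["tool_pos"])
for n in "race_ring cork".split():
    for d in env.trace(n,p)[:2]:
        q=w[d["pixels"]&~np.isnan(w[...,2])]
        if len(q)>20: print(n,round(d["p"],2),np.round(d["bbox"]),meas(q))
E
```

```text
[0.56379478 0.21889998 0.1823097 ]
race_ring 0.83 [231. 146. 287. 200.] z 0.0274 rect c [0.5627 0.22  ] s [0.0506 0.0493] a 75 | circ c [0.5628 0.2197] r 0.0258 n717
cork 0.55 [205. 116. 321. 224.] z 0.0077 rect c [0.5643 0.2182] s [0.1102 0.1101] a 1 | circ c [0.5646 0.2186] r 0.0761 n10668
```

View pics/w2.png

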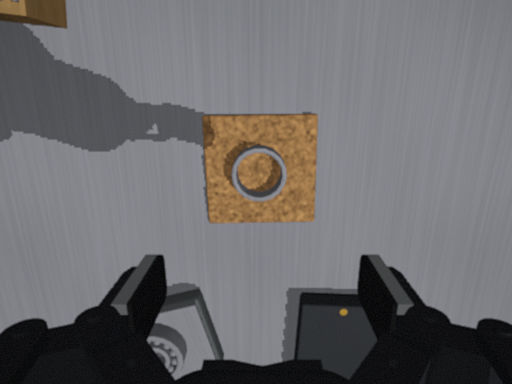

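Request:
{"fn": "carry_out", "kwargs": {
  "deltas": [
    {"dx": -0.015, "dy": -0.0025, "dz": 0, "rx": 0, "ry": 0, "rz": 0, "claw": -1},
    {"dx": -0.03, "dy": -0.0025, "dz": 0, "rx": 0, "ry": 0, "rz": 0, "claw": -1},
    {"dx": -0.037, "dy": -0.0025, "dz": 0, "rx": 0, "ry": 0, "rz": 0, "claw": -1},
    {"dx": -0.037, "dy": -0.0025, "dz": 0, "rx": 0, "ry": 0, "rz": 0, "claw": -1},
    {"dx": -0.037, "dy": -0.0025, "dz": 0, "rx": 0, "ry": 0, "rz": 0, "claw": -1},
    {"dx": -0.037, "dy": -0.0025, "dz": 0, "rx": 0, "ry": 0, "rz": 0, "claw": -1},
    {"dx": -0.037, "dy": -0.0025, "dz": 0, "rx": 0, "ry": 0, "rz": 0, "claw": -1},
    {"dx": -0.037, "dy": -0.0025, "dz": 0, "rx": 0, "ry": 0, "rz": 0, "claw": -1}
  ]
}}

```text
time_s: 10.4
tool_pos: [0.5427, -0.0509, 0.178]
tcp_rot: [-2.213, -2.227, 0.003]
force: [1.3, -0.3, -0.2]
gripper_width: 0.995
finger_force: 0.0
```

Request:
{"fn": "carry_out", "kwargs": {
  "deltas": [
    {"dx": -0.037, "dy": 0, "dz": 0, "rx": 0, "ry": 0, "rz": 0, "claw": -1},
    {"dx": -0.037, "dy": 0, "dz": 0, "rx": 0, "ry": 0, "rz": 0, "claw": -1},
    {"dx": -0.037, "dy": 0, "dz": 0, "rx": 0, "ry": 0, "rz": 0, "claw": -1},
    {"dx": -0.037, "dy": 0, "dz": 0, "rx": 0, "ry": 0, "rz": 0, "claw": -1},
    {"dx": -0.03, "dy": 0, "dz": 0, "rx": 0, "ry": 0, "rz": 0, "claw": -1},
    {"dx": -0.018, "dy": 0, "dz": 0.005, "rx": 0, "ry": 0, "rz": 0, "claw": -1},
    {"dx": -0.008, "dy": 0, "dz": 0.01, "rx": 0, "ry": 0, "rz": 0, "claw": -1},
    {"dx": 0, "dy": 0, "dz": 0.01, "rx": 0, "ry": 0, "rz": 0, "claw": -1}
  ]
}}

```text
time_s: 11.07
tool_pos: [0.5446, -0.2543, 0.1524]
tcp_rot: [-2.216, -2.224, 0.001]
force: [0.3, -0.4, -0.6]
gripper_width: 1.003
finger_force: 0.0
```

Request:
{"fn": "carry_out", "kwargs": {
  "deltas": [
    {"dx": 0, "dy": 0, "dz": 0.02, "rx": 0, "ry": 0, "rz": 0, "claw": -1},
    {"dx": 0, "dy": 0, "dz": 0.02, "rx": 0, "ry": 0, "rz": 0, "claw": -1},
    {"dx": 0, "dy": 0, "dz": 0.012, "rx": 0, "ry": 0, "rz": 0, "claw": -1},
    {"dx": 0, "dy": 0, "dz": 0.005, "rx": 0, "ry": 0, "rz": 0, "claw": -1},
    {"dx": 0, "dy": 0, "dz": 0, "rx": 0, "ry": 0, "rz": 0, "claw": -1},
    {"dx": 0, "dy": 0, "dz": 0, "rx": 0, "ry": 0, "rz": 0, "claw": -1}
  ]
}}

```text
time_s: 11.57
tool_pos: [0.5455, -0.2516, 0.0972]
tcp_rot: [-2.212, -2.229, 0.0]
force: [0.8, 0.6, -0.4]
gripper_width: 1.0
finger_force: 0.0
```

Request:
{"fn": "carry_out", "kwargs": {
  "deltas": [
    {"dx": 0, "dy": 0, "dz": 0.012, "rx": 0, "ry": 0, "rz": 0, "claw": -1},
    {"dx": 0, "dy": 0, "dz": 0.016, "rx": 0, "ry": 0, "rz": 0, "claw": -1},
    {"dx": 0, "dy": 0, "dz": 0.016, "rx": 0, "ry": 0, "rz": 0, "claw": -1},
    {"dx": 0, "dy": 0, "dz": 0.011, "rx": 0, "ry": 0, "rz": 0, "claw": -1},
    {"dx": 0, "dy": 0, "dz": 0.007, "rx": 0, "ry": 0, "rz": 0, "claw": -1},
    {"dx": 0, "dy": 0, "dz": 0.004, "rx": 0, "ry": 0, "rz": 0, "claw": -1},
    {"dx": 0, "dy": 0, "dz": 0, "rx": 0, "ry": 0, "rz": 0, "claw": -1},
    {"dx": 0, "dy": 0, "dz": 0, "rx": 0, "ry": 0, "rz": 0, "claw": -1}
  ]
}}

```text
time_s: 12.23
tool_pos: [0.5461, -0.2527, 0.0321]
tcp_rot: [2.214, 2.228, 0.0]
force: [-0.1, 1.3, 0.2]
gripper_width: 1.003
finger_force: 0.0
```

Request:
{"fn": "carry_out", "kwargs": {
  "deltas": [
    {"dx": 0, "dy": 0, "dz": 0, "rx": 0, "ry": 0, "rz": 0, "claw": 1},
    {"dx": 0, "dy": 0, "dz": 0, "rx": 0, "ry": 0, "rz": 0, "claw": 1},
    {"dx": 0, "dy": 0, "dz": 0, "rx": 0, "ry": 0, "rz": 0, "claw": 1},
    {"dx": 0, "dy": 0, "dz": 0, "rx": 0, "ry": 0, "rz": 0, "claw": 1},
    {"dx": 0, "dy": 0, "dz": 0, "rx": 0, "ry": 0, "rz": 0, "claw": 1},
    {"dx": 0, "dy": 0, "dz": 0, "rx": 0, "ry": 0, "rz": 0, "claw": 1},
    {"dx": 0, "dy": 0, "dz": 0, "rx": 0, "ry": 0, "rz": 0, "claw": 1},
    {"dx": 0, "dy": 0, "dz": 0, "rx": 0, "ry": 0, "rz": 0, "claw": 1}
  ]
}}

```text
time_s: 12.9
tool_pos: [0.5457, -0.2528, 0.0324]
tcp_rot: [2.214, 2.228, -0.0]
force: [-3.1, 0.5, 4.7]
gripper_width: 0.479
finger_force: 60.2
```

Request:
{"fn": "carry_out", "kwargs": {
  "deltas": [
    {"dx": 0, "dy": 0, "dz": -0.005, "rx": 0, "ry": 0, "rz": 0, "claw": 1},
    {"dx": 0, "dy": 0, "dz": -0.01, "rx": 0, "ry": 0, "rz": 0, "claw": 1},
    {"dx": 0, "dy": 0, "dz": -0.018, "rx": 0, "ry": 0, "rz": 0, "claw": 1},
    {"dx": 0, "dy": 0, "dz": -0.018, "rx": 0, "ry": 0, "rz": 0, "claw": 1},
    {"dx": 0, "dy": 0, "dz": -0.014, "rx": 0, "ry": 0, "rz": 0, "claw": 1},
    {"dx": 0, "dy": 0, "dz": -0.005, "rx": 0, "ry": 0, "rz": 0, "claw": 1},
    {"dx": 0, "dy": 0, "dz": 0, "rx": 0, "ry": 0, "rz": 0, "claw": 1}
  ]
}}

```text
time_s: 13.48
tool_pos: [0.5466, -0.253, 0.1034]
tcp_rot: [2.212, 2.226, 0.002]
force: [0.3, 0.5, -2.9]
gripper_width: 0.477
finger_force: 61.0
```

Request:
{"fn": "carry_out", "kwargs": {
  "deltas": [
    {"dx": 0.012, "dy": 0.005, "dz": 0, "rx": 0, "ry": 0, "rz": 0, "claw": 1},
    {"dx": 0.025, "dy": 0.01, "dz": 0, "rx": 0, "ry": 0, "rz": 0, "claw": 1},
    {"dx": 0.035, "dy": 0.014, "dz": 0, "rx": 0, "ry": 0, "rz": 0, "claw": 1},
    {"dx": 0.037, "dy": 0.015, "dz": 0, "rx": 0, "ry": 0, "rz": 0, "claw": 1},
    {"dx": 0.037, "dy": 0.015, "dz": 0, "rx": 0, "ry": 0, "rz": 0, "claw": 1},
    {"dx": 0.037, "dy": 0.015, "dz": 0, "rx": 0, "ry": 0, "rz": 0, "claw": 1},
    {"dx": 0.037, "dy": 0.015, "dz": 0, "rx": 0, "ry": 0, "rz": 0, "claw": 1},
    {"dx": 0.025, "dy": 0.01, "dz": 0, "rx": 0, "ry": 0, "rz": 0, "claw": 1}
  ]
}}

```text
time_s: 14.15
tool_pos: [0.6433, -0.0027, 0.0999]
tcp_rot: [-2.21, -2.229, 0.001]
force: [0.0, -0.1, -2.5]
gripper_width: 0.479
finger_force: 61.0
```

Request:
{"fn": "carry_out", "kwargs": {
  "deltas": [
    {"dx": 0.013, "dy": 0.004, "dz": 0, "rx": 0, "ry": 0, "rz": 0, "claw": 1},
    {"dx": 0.006, "dy": 0.002, "dz": 0.005, "rx": 0, "ry": 0, "rz": 0, "claw": 1},
    {"dx": 0, "dy": 0, "dz": 0.012, "rx": 0, "ry": 0, "rz": 0, "claw": 1},
    {"dx": 0, "dy": 0, "dz": 0.012, "rx": 0, "ry": 0, "rz": 0, "claw": 1},
    {"dx": 0, "dy": 0, "dz": 0.008, "rx": 0, "ry": 0, "rz": 0, "claw": 1},
    {"dx": 0, "dy": 0, "dz": 0.004, "rx": 0, "ry": 0, "rz": 0, "claw": 1},
    {"dx": 0, "dy": 0, "dz": 0, "rx": 0, "ry": 0, "rz": 0, "claw": 1},
    {"dx": 0, "dy": 0, "dz": 0, "rx": 0, "ry": 0, "rz": 0, "claw": 1}
  ]
}}

```text
time_s: 14.82
tool_pos: [0.6486, 0.011, 0.0602]
tcp_rot: [-2.216, -2.226, 0.001]
force: [0.7, -0.7, -1.8]
gripper_width: 0.476
finger_force: 61.0
```

Request:
{"fn": "carry_out", "kwargs": {
  "deltas": [
    {"dx": 0, "dy": 0.001, "dz": 0.007, "rx": 0, "ry": 0, "rz": 0, "claw": 1},
    {"dx": 0, "dy": 0.001, "dz": 0.006, "rx": 0, "ry": 0, "rz": 0, "claw": 1},
    {"dx": 0, "dy": 0, "dz": 0.003, "rx": 0, "ry": 0, "rz": 0, "claw": 1},
    {"dx": 0, "dy": 0, "dz": 0.0015, "rx": 0, "ry": 0, "rz": 0, "claw": 1},
    {"dx": 0, "dy": 0, "dz": 0.0005, "rx": 0, "ry": 0, "rz": 0, "claw": 1},
    {"dx": 0, "dy": 0, "dz": 0, "rx": 0, "ry": 0, "rz": 0, "claw": 1},
    {"dx": 0, "dy": 0, "dz": 0, "rx": 0, "ry": 0, "rz": 0, "claw": 1}
  ]
}}

```text
time_s: 15.4
tool_pos: [0.6511, 0.0121, 0.0427]
tcp_rot: [2.214, 2.228, 0.0]
force: [0.4, -0.4, -2.9]
gripper_width: 0.478
finger_force: 61.0
```

Request:
{"fn": "carry_out", "kwargs": {
  "deltas": [
    {"dx": 0, "dy": 0, "dz": 0.001, "rx": 0, "ry": 0, "rz": 0, "claw": 1},
    {"dx": 0, "dy": 0, "dz": 0.001, "rx": 0, "ry": 0, "rz": 0, "claw": 1},
    {"dx": 0, "dy": 0, "dz": 0.0003, "rx": 0, "ry": 0, "rz": 0, "claw": 1},
    {"dx": 0, "dy": 0, "dz": 0, "rx": 0, "ry": 0, "rz": 0, "claw": 1},
    {"dx": 0, "dy": 0, "dz": 0, "rx": 0, "ry": 0, "rz": 0, "claw": 1}
  ]
}}

```text
time_s: 15.82
tool_pos: [0.6512, 0.0121, 0.0405]
tcp_rot: [2.214, 2.228, 0.001]
force: [-0.2, 0.8, -0.5]
gripper_width: 0.48
finger_force: 61.3
```

Request:
{"fn": "carry_out", "kwargs": {
  "deltas": [
    {"dx": 0, "dy": 0, "dz": 0, "rx": 0, "ry": 0, "rz": 0, "claw": 0.1},
    {"dx": 0, "dy": 0, "dz": 0, "rx": 0, "ry": 0, "rz": 0, "claw": -0.2},
    {"dx": 0, "dy": 0, "dz": 0, "rx": 0, "ry": 0, "rz": 0, "claw": -0.6},
    {"dx": 0, "dy": 0, "dz": 0, "rx": 0, "ry": 0, "rz": 0, "claw": -1},
    {"dx": 0, "dy": 0, "dz": 0, "rx": 0, "ry": 0, "rz": 0, "claw": -1},
    {"dx": 0, "dy": 0, "dz": 0, "rx": 0, "ry": 0, "rz": 0, "claw": -1},
    {"dx": 0, "dy": 0, "dz": 0, "rx": 0, "ry": 0, "rz": 0, "claw": -1},
    {"dx": 0, "dy": 0, "dz": 0, "rx": 0, "ry": 0, "rz": 0, "claw": -1}
  ]
}}

```text
time_s: 16.48
tool_pos: [0.651, 0.012, 0.0402]
tcp_rot: [2.214, 2.228, 0.0]
force: [-0.6, -0.2, 0.5]
gripper_width: 1.005
finger_force: 0.0
```

Request:
{"fn": "carry_out", "kwargs": {
  "deltas": [
    {"dx": 0, "dy": 0, "dz": -0.008, "rx": 0, "ry": 0, "rz": 0, "claw": -1},
    {"dx": 0, "dy": 0, "dz": -0.015, "rx": 0, "ry": 0, "rz": 0, "claw": -1},
    {"dx": 0, "dy": 0, "dz": -0.025, "rx": 0, "ry": 0, "rz": 0, "claw": -1},
    {"dx": 0, "dy": 0, "dz": -0.03, "rx": 0, "ry": 0, "rz": 0, "claw": -1},
    {"dx": 0, "dy": 0, "dz": -0.025, "rx": 0, "ry": 0, "rz": 0, "claw": -1},
    {"dx": 0, "dy": 0, "dz": -0.015, "rx": 0, "ry": 0, "rz": 0, "claw": -1},
    {"dx": 0, "dy": 0, "dz": -0.006, "rx": 0, "ry": 0, "rz": 0, "claw": -1},
    {"dx": 0, "dy": 0, "dz": 0, "rx": 0, "ry": 0, "rz": 0, "claw": -1}
  ]
}}

```text
time_s: 17.15
tool_pos: [0.652, 0.0121, 0.1665]
tcp_rot: [2.213, 2.227, 0.004]
force: [0.2, -0.3, -0.4]
gripper_width: 0.997
finger_force: 0.0
```

```bash
cat > look.py <<'E'
from h import *
import sys
p=cam("wrist"); cv2.imwrite(sys.argv[1],p["image"]); w=cloud(p)
print(env.get_state()["tool_pos"].round(4))
for n in sys.argv[2:]:
    for d in env.trace(n,p)[:2]:
        q=w[d["pixels"]&~np.isnan(w[...,2])]
        if len(q)>20: print(n,round(d["p"],2),np.round(d["bbox"]),meas(q))
E
python3 look.py pics/w3.png roller_bearing granite ball_bearing
```

```text
[0.6513 0.0121 0.1646]
roller_bearing 0.93 [233. 159. 287. 221.] z 0.0671 rect c [0.6512 0.0118] s [0.0407 0.0406] a 65 | circ c [0.6513 0.0113] r 0.0211 n1719
granite 0.86 [212. 101. 318. 249.] z 0.0277 rect c [0.6516 0.0114] s [0.1296 0.0894] a 88 | circ c [0.651  0.0112] r 0.0779 n11979
ball_bearing 0.91 [  0. 123.  62. 202.] z 0.0541 rect c [0.4658 0.0275] s [0.0618 0.0407] a 77 | circ c [0.4563 0.0295] r 0.0312 n2245
```

Request:
{"fn": "carry_out", "kwargs": {
  "deltas": [
    {"dx": 0.00225, "dy": -0.012, "dz": 0, "rx": 0, "ry": 0, "rz": 0, "claw": -1},
    {"dx": 0.00225, "dy": -0.025, "dz": 0, "rx": 0, "ry": 0, "rz": 0, "claw": -1},
    {"dx": 0.00225, "dy": -0.035, "dz": 0, "rx": 0, "ry": 0, "rz": 0, "claw": -1},
    {"dx": 0.00225, "dy": -0.037, "dz": 0, "rx": 0, "ry": 0, "rz": 0, "claw": -1},
    {"dx": 0.00225, "dy": -0.035, "dz": 0, "rx": 0, "ry": 0, "rz": 0, "claw": -1},
    {"dx": 0.00225, "dy": -0.028, "dz": 0, "rx": 0, "ry": 0, "rz": 0, "claw": -1},
    {"dx": 0.00225, "dy": -0.016, "dz": 0, "rx": 0, "ry": 0, "rz": 0, "claw": -1},
    {"dx": 0.00225, "dy": -0.0075, "dz": 0, "rx": 0, "ry": 0, "rz": 0, "claw": -1}
  ]
}}

```text
time_s: 18.02
tool_pos: [0.4525, 0.0288, 0.1633]
tcp_rot: [-2.213, -2.227, 0.003]
force: [-0.0, 0.9, -0.9]
gripper_width: 0.999
finger_force: 0.0
```

Request:
{"fn": "carry_out", "kwargs": {
  "deltas": [
    {"dx": 0, "dy": 0, "dz": 0.008, "rx": 0, "ry": 0, "rz": 0, "claw": -1},
    {"dx": 0, "dy": 0, "dz": 0.016, "rx": 0, "ry": 0, "rz": 0, "claw": -1},
    {"dx": 0, "dy": 0, "dz": 0.022, "rx": 0, "ry": 0, "rz": 0, "claw": -1},
    {"dx": 0, "dy": 0, "dz": 0.022, "rx": 0, "ry": 0, "rz": 0, "claw": -1},
    {"dx": 0, "dy": 0, "dz": 0.014, "rx": 0, "ry": 0, "rz": 0, "claw": -1},
    {"dx": 0, "dy": 0, "dz": 0.006, "rx": 0, "ry": 0, "rz": 0, "claw": -1},
    {"dx": 0, "dy": 0, "dz": 0, "rx": 0, "ry": 0, "rz": 0, "claw": -1},
    {"dx": 0, "dy": 0, "dz": 0, "rx": 0, "ry": 0, "rz": 0, "claw": -1}
  ]
}}

```text
time_s: 18.68
tool_pos: [0.4559, 0.0288, 0.0759]
tcp_rot: [-2.214, -2.228, 0.001]
force: [-0.3, 0.0, 1.0]
gripper_width: 1.002
finger_force: 0.0
```

Down 41 mm to z ≈ 0.035, then close.

Request:
{"fn": "carry_out", "kwargs": {
  "deltas": [
    {"dx": 0.001, "dy": 0, "dz": 0.008, "rx": 0, "ry": 0, "rz": 0, "claw": -1},
    {"dx": 0, "dy": 0, "dz": 0.012, "rx": 0, "ry": 0, "rz": 0, "claw": -1},
    {"dx": 0, "dy": 0, "dz": 0.011, "rx": 0, "ry": 0, "rz": 0, "claw": -1},
    {"dx": 0, "dy": 0, "dz": 0.006, "rx": 0, "ry": 0, "rz": 0, "claw": -1},
    {"dx": 0, "dy": 0, "dz": 0.003, "rx": 0, "ry": 0, "rz": 0, "claw": -1},
    {"dx": 0, "dy": 0, "dz": 0.001, "rx": 0, "ry": 0, "rz": 0, "claw": -1},
    {"dx": 0, "dy": 0, "dz": 0, "rx": 0, "ry": 0, "rz": 0, "claw": -1},
    {"dx": 0, "dy": 0, "dz": 0, "rx": 0, "ry": 0, "rz": 0, "claw": -1}
  ]
}}

```text
time_s: 19.35
tool_pos: [0.4559, 0.0298, 0.0358]
tcp_rot: [2.214, 2.228, 0.001]
force: [0.3, -0.4, 0.3]
gripper_width: 0.997
finger_force: 0.0
```

Request:
{"fn": "carry_out", "kwargs": {
  "deltas": [
    {"dx": 0, "dy": 0, "dz": 0, "rx": 0, "ry": 0, "rz": 0, "claw": 1},
    {"dx": 0, "dy": 0, "dz": 0, "rx": 0, "ry": 0, "rz": 0, "claw": 1},
    {"dx": 0, "dy": 0, "dz": 0, "rx": 0, "ry": 0, "rz": 0, "claw": 1},
    {"dx": 0, "dy": 0, "dz": 0, "rx": 0, "ry": 0, "rz": 0, "claw": 1},
    {"dx": 0, "dy": 0, "dz": 0, "rx": 0, "ry": 0, "rz": 0, "claw": 1},
    {"dx": 0, "dy": 0, "dz": 0, "rx": 0, "ry": 0, "rz": 0, "claw": 1},
    {"dx": 0, "dy": 0, "dz": 0, "rx": 0, "ry": 0, "rz": 0, "claw": 1},
    {"dx": 0, "dy": 0, "dz": 0, "rx": 0, "ry": 0, "rz": 0, "claw": 1}
  ]
}}

```text
time_s: 20.02
tool_pos: [0.4557, 0.0298, 0.0363]
tcp_rot: [2.214, 2.228, 0.001]
force: [-3.2, -0.5, 8.9]
gripper_width: 0.694
finger_force: 63.6
```

Request:
{"fn": "carry_out", "kwargs": {
  "deltas": [
    {"dx": 0, "dy": 0, "dz": -0.004, "rx": 0, "ry": 0, "rz": 0, "claw": 1},
    {"dx": 0, "dy": 0, "dz": -0.009, "rx": 0, "ry": 0, "rz": 0, "claw": 1},
    {"dx": 0, "dy": 0, "dz": -0.015, "rx": 0, "ry": 0, "rz": 0, "claw": 1},
    {"dx": 0, "dy": 0, "dz": -0.015, "rx": 0, "ry": 0, "rz": 0, "claw": 1},
    {"dx": 0, "dy": 0, "dz": -0.012, "rx": 0, "ry": 0, "rz": 0, "claw": 1},
    {"dx": 0, "dy": 0, "dz": -0.006, "rx": 0, "ry": 0, "rz": 0, "claw": 1},
    {"dx": 0, "dy": 0, "dz": -0.003, "rx": 0, "ry": 0, "rz": 0, "claw": 1},
    {"dx": 0, "dy": 0, "dz": 0, "rx": 0, "ry": 0, "rz": 0, "claw": 1}
  ]
}}

```text
time_s: 20.68
tool_pos: [0.4557, 0.0298, 0.0997]
tcp_rot: [2.214, 2.228, 0.001]
force: [-0.2, 0.3, -2.9]
gripper_width: 0.694
finger_force: 65.4
```

Request:
{"fn": "carry_out", "kwargs": {
  "deltas": [
    {"dx": -0.012, "dy": 0.004, "dz": 0, "rx": 0, "ry": 0, "rz": 0, "claw": 1},
    {"dx": -0.025, "dy": 0.008, "dz": 0, "rx": 0, "ry": 0, "rz": 0, "claw": 1},
    {"dx": -0.035, "dy": 0.012, "dz": 0, "rx": 0, "ry": 0, "rz": 0, "claw": 1},
    {"dx": -0.037, "dy": 0.013, "dz": 0, "rx": 0, "ry": 0, "rz": 0, "claw": 1},
    {"dx": -0.037, "dy": 0.013, "dz": 0, "rx": 0, "ry": 0, "rz": 0, "claw": 1},
    {"dx": -0.037, "dy": 0.013, "dz": 0, "rx": 0, "ry": 0, "rz": 0, "claw": 1},
    {"dx": -0.037, "dy": 0.013, "dz": 0, "rx": 0, "ry": 0, "rz": 0, "claw": 1},
    {"dx": -0.03, "dy": 0.01, "dz": 0, "rx": 0, "ry": 0, "rz": 0, "claw": 1}
  ]
}}

```text
time_s: 21.35
tool_pos: [0.5431, -0.2222, 0.0979]
tcp_rot: [-2.215, -2.227, 0.001]
force: [1.0, 0.9, -3.2]
gripper_width: 0.694
finger_force: 65.3
```

Request:
{"fn": "carry_out", "kwargs": {
  "deltas": [
    {"dx": -0.018, "dy": 0.006, "dz": 0, "rx": 0, "ry": 0, "rz": 0, "claw": 1},
    {"dx": -0.009, "dy": 0.003, "dz": 0.005, "rx": 0, "ry": 0, "rz": 0, "claw": 1},
    {"dx": -0.003, "dy": 0.001, "dz": 0.011, "rx": 0, "ry": 0, "rz": 0, "claw": 1},
    {"dx": 0, "dy": 0, "dz": 0.014, "rx": 0, "ry": 0, "rz": 0, "claw": 1},
    {"dx": 0, "dy": 0, "dz": 0.014, "rx": 0, "ry": 0, "rz": 0, "claw": 1},
    {"dx": 0, "dy": 0, "dz": 0.01, "rx": 0, "ry": 0, "rz": 0, "claw": 1},
    {"dx": 0, "dy": 0, "dz": 0.005, "rx": 0, "ry": 0, "rz": 0, "claw": 1},
    {"dx": 0, "dy": 0, "dz": 0, "rx": 0, "ry": 0, "rz": 0, "claw": 1}
  ]
}}

```text
time_s: 22.02
tool_pos: [0.5519, -0.2481, 0.0382]
tcp_rot: [-2.211, -2.227, 0.002]
force: [-0.5, 0.6, -2.7]
gripper_width: 0.689
finger_force: 65.3
```

Request:
{"fn": "carry_out", "kwargs": {
  "deltas": [
    {"dx": 0, "dy": 0, "dz": 0, "rx": 0, "ry": 0, "rz": 0, "claw": 1},
    {"dx": 0, "dy": 0, "dz": 0, "rx": 0, "ry": 0, "rz": 0, "claw": 1}
  ]
}}

```text
time_s: 22.18
tool_pos: [0.5536, -0.2494, 0.0409]
tcp_rot: [2.213, 2.228, 0.001]
force: [-0.1, 0.1, -2.2]
gripper_width: 0.695
finger_force: 65.3
```

Request:
{"fn": "carry_out", "kwargs": {
  "deltas": [
    {"dx": -0.001, "dy": -0.001, "dz": 0.006, "rx": 0, "ry": 0, "rz": 0, "claw": 1},
    {"dx": 0, "dy": 0, "dz": 0.006, "rx": 0, "ry": 0, "rz": 0, "claw": 1},
    {"dx": 0, "dy": 0, "dz": 0.003, "rx": 0, "ry": 0, "rz": 0, "claw": 1},
    {"dx": 0, "dy": 0, "dz": 0.0015, "rx": 0, "ry": 0, "rz": 0, "claw": 1},
    {"dx": 0, "dy": 0, "dz": 0.0005, "rx": 0, "ry": 0, "rz": 0, "claw": 1},
    {"dx": 0, "dy": 0, "dz": 0, "rx": 0, "ry": 0, "rz": 0, "claw": 1},
    {"dx": 0, "dy": 0, "dz": 0, "rx": 0, "ry": 0, "rz": 0, "claw": 1}
  ]
}}

```text
time_s: 22.77
tool_pos: [0.5523, -0.2507, 0.0233]
tcp_rot: [2.214, 2.228, 0.0]
force: [0.2, 0.2, -2.2]
gripper_width: 0.694
finger_force: 65.4
```

Request:
{"fn": "carry_out", "kwargs": {
  "deltas": [
    {"dx": 0, "dy": 0, "dz": 0.001, "rx": 0, "ry": 0, "rz": 0, "claw": 1},
    {"dx": 0, "dy": 0, "dz": 0.0007, "rx": 0, "ry": 0, "rz": 0, "claw": 1},
    {"dx": 0, "dy": 0, "dz": 0.0003, "rx": 0, "ry": 0, "rz": 0, "claw": 1},
    {"dx": 0, "dy": 0, "dz": 0, "rx": 0, "ry": 0, "rz": 0, "claw": 1},
    {"dx": 0, "dy": 0, "dz": 0, "rx": 0, "ry": 0, "rz": 0, "claw": 1}
  ]
}}

```text
time_s: 23.18
tool_pos: [0.5523, -0.2507, 0.0215]
tcp_rot: [2.214, 2.228, 0.0]
force: [-0.3, 0.4, 0.1]
gripper_width: 0.694
finger_force: 65.5
```

Contact (the weight is borne); release and lift.

Request:
{"fn": "carry_out", "kwargs": {
  "deltas": [
    {"dx": 0, "dy": 0, "dz": 0, "rx": 0, "ry": 0, "rz": 0, "claw": -0.3},
    {"dx": 0, "dy": 0, "dz": 0, "rx": 0, "ry": 0, "rz": 0, "claw": -0.5},
    {"dx": 0, "dy": 0, "dz": 0, "rx": 0, "ry": 0, "rz": 0, "claw": -0.8},
    {"dx": 0, "dy": 0, "dz": 0, "rx": 0, "ry": 0, "rz": 0, "claw": -1},
    {"dx": 0, "dy": 0, "dz": 0, "rx": 0, "ry": 0, "rz": 0, "claw": -1},
    {"dx": 0, "dy": 0, "dz": 0, "rx": 0, "ry": 0, "rz": 0, "claw": -1},
    {"dx": 0, "dy": 0, "dz": 0, "rx": 0, "ry": 0, "rz": 0, "claw": -1},
    {"dx": 0, "dy": 0, "dz": 0, "rx": 0, "ry": 0, "rz": 0, "claw": -1}
  ]
}}

```text
time_s: 23.85
tool_pos: [0.5522, -0.2506, 0.0212]
tcp_rot: [2.214, 2.228, 0.0]
force: [0.5, -0.7, -0.3]
gripper_width: 0.998
finger_force: 0.0
```

Request:
{"fn": "carry_out", "kwargs": {
  "deltas": [
    {"dx": 0, "dy": 0, "dz": -0.008, "rx": 0, "ry": 0, "rz": 0, "claw": -1},
    {"dx": 0, "dy": 0, "dz": -0.015, "rx": 0, "ry": 0, "rz": 0, "claw": -1},
    {"dx": 0, "dy": 0, "dz": -0.025, "rx": 0, "ry": 0, "rz": 0, "claw": -1},
    {"dx": 0, "dy": 0, "dz": -0.035, "rx": 0, "ry": 0, "rz": 0, "claw": -1},
    {"dx": 0, "dy": 0, "dz": -0.035, "rx": 0, "ry": 0, "rz": 0, "claw": -1},
    {"dx": 0, "dy": 0, "dz": -0.025, "rx": 0, "ry": 0, "rz": 0, "claw": -1},
    {"dx": 0, "dy": 0, "dz": -0.01, "rx": 0, "ry": 0, "rz": 0, "claw": -1},
    {"dx": 0, "dy": 0, "dz": 0, "rx": 0, "ry": 0, "rz": 0, "claw": -1}
  ]
}}

```text
time_s: 24.52
tool_pos: [0.5536, -0.2512, 0.1778]
tcp_rot: [2.211, 2.225, 0.003]
force: [0.1, 0.5, 0.3]
gripper_width: 1.005
finger_force: 0.0
```

```bash
python3 look.py pics/w4.png ball_bearing turntable
```

```text
[ 0.5527 -0.2508  0.1752]
ball_bearing 0.63 [224. 141. 293. 212.] z 0.0392 rect c [ 0.5525 -0.2498] s [0.0604 0.0609] a 32 | circ c [ 0.5524 -0.2505] r 0.0310 n2534
turntable 0.75 [194. 106. 322. 233.] z 0.0202 rect c [ 0.5513 -0.252 ] s [0.1187 0.1197] a 29 | circ c [ 0.5513 -0.252 ] r 0.0603 n9097
```

Request:
{"fn": "carry_out", "kwargs": {
  "deltas": [
    {"dx": 0.015, "dy": 0.00125, "dz": 0, "rx": 0, "ry": 0, "rz": 0, "claw": -1},
    {"dx": 0.03, "dy": 0.00125, "dz": 0, "rx": 0, "ry": 0, "rz": 0, "claw": -1},
    {"dx": 0.037, "dy": 0.00125, "dz": 0, "rx": 0, "ry": 0, "rz": 0, "claw": -1},
    {"dx": 0.037, "dy": 0.00125, "dz": 0, "rx": 0, "ry": 0, "rz": 0, "claw": -1},
    {"dx": 0.037, "dy": 0.00125, "dz": 0, "rx": 0, "ry": 0, "rz": 0, "claw": -1},
    {"dx": 0.037, "dy": 0.00125, "dz": 0, "rx": 0, "ry": 0, "rz": 0, "claw": -1},
    {"dx": 0.037, "dy": 0.00125, "dz": 0, "rx": 0, "ry": 0, "rz": 0, "claw": -1},
    {"dx": 0.037, "dy": 0.00125, "dz": 0, "rx": 0, "ry": 0, "rz": 0, "claw": -1}
  ]
}}

```text
time_s: 25.33
tool_pos: [0.559, 0.0189, 0.1724]
tcp_rot: [-2.213, -2.227, 0.003]
force: [0.2, -0.3, 0.9]
gripper_width: 0.999
finger_force: 0.0
```

Request:
{"fn": "carry_out", "kwargs": {
  "deltas": [
    {"dx": 0.037, "dy": 0, "dz": 0, "rx": 0, "ry": 0, "rz": 0, "claw": -1},
    {"dx": 0.037, "dy": 0, "dz": 0, "rx": 0, "ry": 0, "rz": 0, "claw": -1},
    {"dx": 0.037, "dy": 0, "dz": 0, "rx": 0, "ry": 0, "rz": 0, "claw": -1},
    {"dx": 0.037, "dy": 0, "dz": 0, "rx": 0, "ry": 0, "rz": 0, "claw": -1},
    {"dx": 0.03, "dy": 0, "dz": 0, "rx": 0, "ry": 0, "rz": 0, "claw": -1},
    {"dx": 0.017, "dy": 0, "dz": 0, "rx": 0, "ry": 0, "rz": 0, "claw": -1},
    {"dx": 0.0085, "dy": 0, "dz": 0.005, "rx": 0, "ry": 0, "rz": 0, "claw": -1},
    {"dx": 0, "dy": 0, "dz": 0.012, "rx": 0, "ry": 0, "rz": 0, "claw": -1}
  ]
}}

```text
time_s: 26.0
tool_pos: [0.5587, 0.2223, 0.1565]
tcp_rot: [-2.211, -2.231, -0.0]
force: [1.0, -1.1, -0.4]
gripper_width: 1.0
finger_force: 0.0
```

Request:
{"fn": "carry_out", "kwargs": {
  "deltas": [
    {"dx": 0, "dy": 0, "dz": 0.02, "rx": 0, "ry": 0, "rz": 0, "claw": -1},
    {"dx": 0, "dy": 0, "dz": 0.025, "rx": 0, "ry": 0, "rz": 0, "claw": -1},
    {"dx": 0, "dy": 0, "dz": 0.025, "rx": 0, "ry": 0, "rz": 0, "claw": -1},
    {"dx": 0, "dy": 0, "dz": 0.018, "rx": 0, "ry": 0, "rz": 0, "claw": -1},
    {"dx": 0, "dy": 0, "dz": 0.01, "rx": 0, "ry": 0, "rz": 0, "claw": -1},
    {"dx": 0, "dy": 0, "dz": 0.005, "rx": 0, "ry": 0, "rz": 0, "claw": -1},
    {"dx": 0, "dy": 0, "dz": 0, "rx": 0, "ry": 0, "rz": 0, "claw": -1},
    {"dx": 0, "dy": 0, "dz": 0, "rx": 0, "ry": 0, "rz": 0, "claw": -1}
  ]
}}

```text
time_s: 26.67
tool_pos: [0.5594, 0.2199, 0.0546]
tcp_rot: [2.215, 2.228, 0.0]
force: [0.2, -0.1, 0.5]
gripper_width: 1.004
finger_force: 0.0
```

Request:
{"fn": "carry_out", "kwargs": {
  "deltas": [
    {"dx": 0, "dy": 0.0015, "dz": 0.008, "rx": 0, "ry": 0, "rz": 0, "claw": -1},
    {"dx": 0, "dy": 0.0015, "dz": 0.014, "rx": 0, "ry": 0, "rz": 0, "claw": -1},
    {"dx": 0, "dy": 0, "dz": 0.012, "rx": 0, "ry": 0, "rz": 0, "claw": -1},
    {"dx": 0, "dy": 0, "dz": 0.006, "rx": 0, "ry": 0, "rz": 0, "claw": -1},
    {"dx": 0, "dy": 0, "dz": 0.003, "rx": 0, "ry": 0, "rz": 0, "claw": -1},
    {"dx": 0, "dy": 0, "dz": 0.0015, "rx": 0, "ry": 0, "rz": 0, "claw": -1},
    {"dx": 0, "dy": 0, "dz": 0, "rx": 0, "ry": 0, "rz": 0, "claw": -1},
    {"dx": 0, "dy": 0, "dz": 0, "rx": 0, "ry": 0, "rz": 0, "claw": -1}
  ]
}}

```text
time_s: 27.33
tool_pos: [0.5625, 0.2201, 0.0102]
tcp_rot: [2.214, 2.228, 0.001]
force: [-0.4, -0.6, 0.4]
gripper_width: 0.999
finger_force: 0.0
```

Request:
{"fn": "carry_out", "kwargs": {
  "deltas": [
    {"dx": 0, "dy": 0, "dz": 0, "rx": 0, "ry": 0, "rz": 0, "claw": 1},
    {"dx": 0, "dy": 0, "dz": 0, "rx": 0, "ry": 0, "rz": 0, "claw": 1},
    {"dx": 0, "dy": 0, "dz": 0, "rx": 0, "ry": 0, "rz": 0, "claw": 1},
    {"dx": 0, "dy": 0, "dz": 0, "rx": 0, "ry": 0, "rz": 0, "claw": 1},
    {"dx": 0, "dy": 0, "dz": 0, "rx": 0, "ry": 0, "rz": 0, "claw": 1},
    {"dx": 0, "dy": 0, "dz": 0, "rx": 0, "ry": 0, "rz": 0, "claw": 1},
    {"dx": 0, "dy": 0, "dz": 0, "rx": 0, "ry": 0, "rz": 0, "claw": 1},
    {"dx": 0, "dy": 0, "dz": 0, "rx": 0, "ry": 0, "rz": 0, "claw": 1}
  ]
}}

```text
time_s: 28.0
tool_pos: [0.5627, 0.2201, 0.0109]
tcp_rot: [2.214, 2.228, 0.002]
force: [-1.7, -0.4, 5.7]
gripper_width: 0.586
finger_force: 61.5
```

Request:
{"fn": "carry_out", "kwargs": {
  "deltas": [
    {"dx": 0, "dy": 0, "dz": -0.005, "rx": 0, "ry": 0, "rz": 0, "claw": 1},
    {"dx": 0, "dy": 0, "dz": -0.011, "rx": 0, "ry": 0, "rz": 0, "claw": 1},
    {"dx": 0, "dy": 0, "dz": -0.018, "rx": 0, "ry": 0, "rz": 0, "claw": 1},
    {"dx": 0, "dy": 0, "dz": -0.02, "rx": 0, "ry": 0, "rz": 0, "claw": 1},
    {"dx": 0, "dy": 0, "dz": -0.017, "rx": 0, "ry": 0, "rz": 0, "claw": 1},
    {"dx": 0, "dy": 0, "dz": -0.01, "rx": 0, "ry": 0, "rz": 0, "claw": 1},
    {"dx": 0, "dy": 0, "dz": -0.004, "rx": 0, "ry": 0, "rz": 0, "claw": 1},
    {"dx": 0, "dy": 0, "dz": 0, "rx": 0, "ry": 0, "rz": 0, "claw": 1}
  ]
}}

```text
time_s: 28.67
tool_pos: [0.5628, 0.2202, 0.0959]
tcp_rot: [2.214, 2.228, 0.003]
force: [0.5, 0.7, -0.4]
gripper_width: 0.586
finger_force: 62.2
```

Request:
{"fn": "carry_out", "kwargs": {
  "deltas": [
    {"dx": -0.01, "dy": -0.005, "dz": 0, "rx": 0, "ry": 0, "rz": 0, "claw": 1},
    {"dx": -0.022, "dy": -0.011, "dz": 0, "rx": 0, "ry": 0, "rz": 0, "claw": 1},
    {"dx": -0.032, "dy": -0.016, "dz": 0, "rx": 0, "ry": 0, "rz": 0, "claw": 1},
    {"dx": -0.035, "dy": -0.018, "dz": 0, "rx": 0, "ry": 0, "rz": 0, "claw": 1},
    {"dx": -0.035, "dy": -0.018, "dz": 0, "rx": 0, "ry": 0, "rz": 0, "claw": 1},
    {"dx": -0.03, "dy": -0.016, "dz": 0, "rx": 0, "ry": 0, "rz": 0, "claw": 1},
    {"dx": -0.018, "dy": -0.009, "dz": 0, "rx": 0, "ry": 0, "rz": 0, "claw": 1},
    {"dx": -0.009, "dy": -0.0045, "dz": 0, "rx": 0, "ry": 0, "rz": 0, "claw": 1}
  ]
}}

```text
time_s: 29.33
tool_pos: [0.4629, 0.0259, 0.0934]
tcp_rot: [-2.216, -2.224, 0.004]
force: [0.7, -0.1, -0.6]
gripper_width: 0.584
finger_force: 62.3
```

Request:
{"fn": "carry_out", "kwargs": {
  "deltas": [
    {"dx": -0.005, "dy": -0.002, "dz": 0, "rx": 0, "ry": 0, "rz": 0, "claw": 1},
    {"dx": 0, "dy": 0, "dz": 0.006, "rx": 0, "ry": 0, "rz": 0, "claw": 1},
    {"dx": 0, "dy": 0, "dz": 0.01, "rx": 0, "ry": 0, "rz": 0, "claw": 1},
    {"dx": 0, "dy": 0, "dz": 0.01, "rx": 0, "ry": 0, "rz": 0, "claw": 1},
    {"dx": 0, "dy": 0, "dz": 0.008, "rx": 0, "ry": 0, "rz": 0, "claw": 1},
    {"dx": 0, "dy": 0, "dz": 0.004, "rx": 0, "ry": 0, "rz": 0, "claw": 1},
    {"dx": 0, "dy": 0, "dz": 0, "rx": 0, "ry": 0, "rz": 0, "claw": 1},
    {"dx": 0, "dy": 0, "dz": 0, "rx": 0, "ry": 0, "rz": 0, "claw": 1}
  ]
}}

```text
time_s: 30.0
tool_pos: [0.4638, 0.0238, 0.0562]
tcp_rot: [-2.213, -2.229, 0.001]
force: [0.0, -0.8, -0.4]
gripper_width: 0.586
finger_force: 62.3
```

Request:
{"fn": "carry_out", "kwargs": {
  "deltas": [
    {"dx": 0, "dy": 0, "dz": 0.006, "rx": 0, "ry": 0, "rz": 0, "claw": 1},
    {"dx": 0, "dy": 0, "dz": 0.005, "rx": 0, "ry": 0, "rz": 0, "claw": 1},
    {"dx": 0, "dy": 0, "dz": 0.003, "rx": 0, "ry": 0, "rz": 0, "claw": 1},
    {"dx": 0, "dy": 0, "dz": 0.0015, "rx": 0, "ry": 0, "rz": 0, "claw": 1},
    {"dx": 0, "dy": 0, "dz": 0.0005, "rx": 0, "ry": 0, "rz": 0, "claw": 1},
    {"dx": 0, "dy": 0, "dz": 0, "rx": 0, "ry": 0, "rz": 0, "claw": 1},
    {"dx": 0, "dy": 0, "dz": 0, "rx": 0, "ry": 0, "rz": 0, "claw": 1}
  ]
}}

```text
time_s: 30.58
tool_pos: [0.4641, 0.0233, 0.0409]
tcp_rot: [2.214, 2.228, 0.0]
force: [0.1, 0.1, -0.7]
gripper_width: 0.582
finger_force: 62.3
```

Request:
{"fn": "carry_out", "kwargs": {
  "deltas": [
    {"dx": 0, "dy": 0, "dz": 0.0015, "rx": 0, "ry": 0, "rz": 0, "claw": 1},
    {"dx": 0, "dy": 0, "dz": 0.001, "rx": 0, "ry": 0, "rz": 0, "claw": 1},
    {"dx": 0, "dy": 0, "dz": 0.0005, "rx": 0, "ry": 0, "rz": 0, "claw": 1},
    {"dx": 0, "dy": 0, "dz": 0.0003, "rx": 0, "ry": 0, "rz": 0, "claw": 1},
    {"dx": 0, "dy": 0, "dz": 0, "rx": 0, "ry": 0, "rz": 0, "claw": 1},
    {"dx": 0, "dy": 0, "dz": 0, "rx": 0, "ry": 0, "rz": 0, "claw": 1}
  ]
}}

```text
time_s: 31.08
tool_pos: [0.464, 0.0234, 0.0378]
tcp_rot: [2.214, 2.228, 0.0]
force: [-2.2, -0.1, 4.2]
gripper_width: 0.584
finger_force: 62.8
```

Contact at 4 N. Release and lift.

Request:
{"fn": "carry_out", "kwargs": {
  "deltas": [
    {"dx": 0, "dy": 0, "dz": 0, "rx": 0, "ry": 0, "rz": 0, "claw": 0},
    {"dx": 0, "dy": 0, "dz": 0, "rx": 0, "ry": 0, "rz": 0, "claw": -0.3},
    {"dx": 0, "dy": 0, "dz": 0, "rx": 0, "ry": 0, "rz": 0, "claw": -0.6},
    {"dx": 0, "dy": 0, "dz": 0, "rx": 0, "ry": 0, "rz": 0, "claw": -1},
    {"dx": 0, "dy": 0, "dz": 0, "rx": 0, "ry": 0, "rz": 0, "claw": -1},
    {"dx": 0, "dy": 0, "dz": 0, "rx": 0, "ry": 0, "rz": 0, "claw": -1},
    {"dx": 0, "dy": 0, "dz": 0, "rx": 0, "ry": 0, "rz": 0, "claw": -1},
    {"dx": 0, "dy": 0, "dz": 0, "rx": 0, "ry": 0, "rz": 0, "claw": -1}
  ]
}}

```text
time_s: 31.75
tool_pos: [0.464, 0.0234, 0.0374]
tcp_rot: [-2.214, -2.228, 0.0]
force: [-0.6, 0.2, 0.3]
gripper_width: 0.999
finger_force: 0.0
```

Request:
{"fn": "carry_out", "kwargs": {
  "deltas": [
    {"dx": 0, "dy": 0, "dz": -0.008, "rx": 0, "ry": 0, "rz": 0, "claw": -1},
    {"dx": 0, "dy": 0, "dz": -0.015, "rx": 0, "ry": 0, "rz": 0, "claw": -1},
    {"dx": 0, "dy": 0, "dz": -0.025, "rx": 0, "ry": 0, "rz": 0, "claw": -1},
    {"dx": 0, "dy": 0, "dz": -0.035, "rx": 0, "ry": 0, "rz": 0, "claw": -1},
    {"dx": 0, "dy": 0, "dz": -0.03, "rx": 0, "ry": 0, "rz": 0, "claw": -1},
    {"dx": 0, "dy": 0, "dz": -0.02, "rx": 0, "ry": 0, "rz": 0, "claw": -1},
    {"dx": 0, "dy": 0, "dz": -0.01, "rx": 0, "ry": 0, "rz": 0, "claw": -1},
    {"dx": 0, "dy": 0, "dz": 0, "rx": 0, "ry": 0, "rz": 0, "claw": -1}
  ]
}}

```text
time_s: 32.42
tool_pos: [0.4652, 0.0234, 0.183]
tcp_rot: [2.212, 2.226, 0.005]
force: [0.8, 0.2, -0.5]
gripper_width: 1.0
finger_force: 0.0
```

```bash
python3 look.py pics/w5.png race_ring scale; python3 -c "
from h import *
cv2.imwrite('pics/s5.png',cam('scene')['image'])"
```

```text
[0.4645 0.0234 0.1811]
race_ring 0.91 [228. 152. 291. 213.] z 0.0544 rect c [0.464  0.0234] s [0.0505 0.05  ] a 1 | circ c [0.464  0.0226] r 0.0260 n888
scale 0.68 [167. 107. 320. 238.] z 0.0347 rect c [0.4626 0.0238] s [0.0962 0.0961] a 15 | circ c [0.4629 0.024 ] r 0.0669 n9348
```

View pics/s5.png

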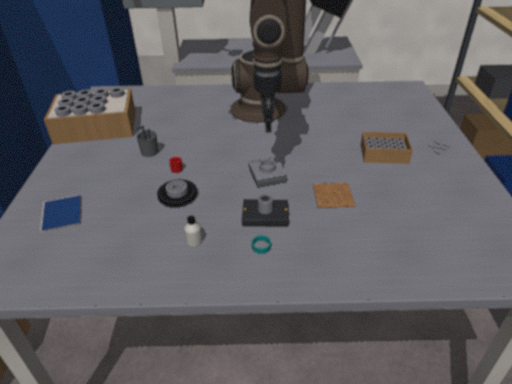

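View pics/w5.png

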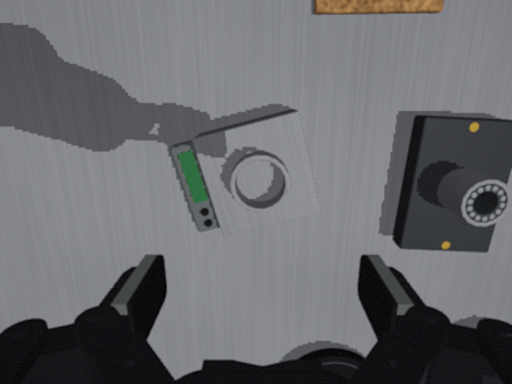

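The scene view shows the ball bearing on the turntable (177,190), the roller upright on the granite (265,205) and the ring on the scale (267,167), with cork empty and bystanders unmoved. The wrist view shows the ring flat mid-pan (259,181) and the roller upright (487,203).

```bash
python3 -c "
from workcell import env
print(env.hand_in())"
```

```text
the job is handed in; nothing more can be done
None
```

I put the ball bearing on the turntable, the roller bearing on the granite plate and the thin ring on the scale's pan (after parking it on the cork), each lying flat within about 2 mm of its station's centre by camera, and handed the job in at about 32 s; no verdict was returned.

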